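Weight the filled cheese moulds

ROBOT

A 6-joint arm with a two-finger parallel gripper is mounted at the origin on the work surface. World frame = base frame: x ahead of the robot, y to its left, z up, the work surface at z = 0. Lengths are in m, angles in rad, forces in N, time in s.
With the tool pointing down it reaches from about 0.3 to 0.775 m from the base axis. Payload 14.6 kg.
Tool frame: the origin (TCP) lies between the finger pads; the fingertips stand 19 mm ahead of it and the grasp point (between the pads) is the TCP (bot.tip_reach is the distance from the TCP to the fingertips, in m); z points along the fingers, y is the line along which they close (so a half turn about z gives the same grasp; the last joint's range is limited). The gripper opens to 85 mm and grips with 20 to 120 N. Pads are 22 mm wide; open, the fingers measure 114 mm over their backs; the gripper's body (76 mm by 85 mm) begins 54 mm behind the grasp point. The pads swing forward as they close: fully open they stand 13 mm farther back than shut.
Start: joints at [-1.397, 0.3, 1.521, -0, 1.321, -0.067], TCP at [0.131, -0.534, 0.25] pointing down, gripper open.
Joint ranges: [-3.03, 3.03], [-0.79, 2.21], [0.23, 2.52], [-1.04, 4.18], [0, 3.07], [-2.55, 2.55]. Speed limits (rad/s): [2.22, 2.22, 2.57, 3.14, 3.14, 3.14].

INTERFACE

Orientations are given as a unit quaternion [x, y, z, w].
In Python, from bench import bot gives the robot as it stands.
- The arm moves only by the tool arm_command, never from a script. Its argument "deltas" is a list of rows, each a list of 3 entries, a list of its own where there are three numbers: the closure, from -1 (fully open) to 1 (shut), then the shift along the tool's x, y, z each as a share of 0.08 m, from -1 to 1, then the turn, a rotation vector about the tool's x, y, z each as a share of pi rad, from -1 to 1. In form: [[grip, [tx, ty, tz], [rx, ry, rz]], ...]. A call has 1 to 5 rows; each row shifts and turns the commanded pose from where the row before left it, along the tool's axes as they then stand; what a row does not reach is not made up. A row lasts 1/10 s, in which the tool goes at most 50 mm and 8.59 degrees, less where a joint would pass 70% of its speed; a pose out of reach is approached as far as the arm can. A call with a number of a shift or a turn outside -1 to 1 is refused whole. A call with a gripper value outside its range is refused whole. The fingers move at their own pace and stop on an object; the grip force is fixed at half the most. Time passes only in rows, so rows that do not move let the fingers close. It gives the time, the measured TCP pose, the force, the opening and the grip force at its end, in the units of the state.
- bot.state(): the state, without advancing time (a new reading comes with each control period).
- bot.read_camera(name): name is "scene" or "top" or "wrist"; returns (picture, depth): 420x560x3 uint8, red, green, blue; 420x560 float32, m along the optical axis (not along the pixel's ray), 0 where there is no reading.
- bot.get_calibration(name): a dict with "fx", "fy", "cx", "cy" (pixels), "camera_from_world" (4x4, takes a point from world to camera coordinates); the wrist camera has in their place "mount" (4x4, takes a point from camera to tool coordinates, whose origin is the TCP and whose axes are the flange's). Camera axes: x right, y down, z forward; pixel columns grow to the right and rows downward; lengths in m; the calibration is good to about 2 mm. The wrist camera is an equidistant fisheye: a pixel r from the principal point sees the ray r / f radians off the axis. A picture is of the moment at which its call begins: read the wrist's pose just before it. get_calibration takes no time and is no camera call.
- bot.finish_job(): hands the job in; it is judged then, once.
Trained networks look in the newest picture that a camera, given by its name, has taken for a name from the list of things; names that differ only in an ending like _2 or _b are one class to them, and where a whole thing is asked for, a point or a joint stands for the part that bears it (a point fixed in the world has none). Each returns a list of dicts, best first, with "conf" (0 to 1); they miss things now and then, are a little off and sometimes report something else, mostly with a low value. They report only what shows in the picture. A call takes as long as a camera call. They do not tell look-alikes from the thing itself.
- bot.look_for(target, camera): "bbox" ([left, top, right, bottom] in pixels, round what is visible of it).
- bot.regions_of(target, camera): "mask" (420x560 bool, what is visible of it) and "bbox" ([left, top, right, bottom] in pixels, round what is visible of it).
The state is a dict: "time_s": time; "joints": joint angles; "joint_vel": joint speeds; "joint_efforts": joint torques, N m; "tool_pos": TCP position; "tool_rot": TCP orientation; "ft_force": force on the tool from outside, world axes, zero at the start; "torque": the same for the moment, N m; "grip_width": opening from 0.0 (shut) to 1.0 (fully open); "grasp_force": force on a finger pad.
Only numpy, scipy, OpenCV 4.12 (cv2) and the standard library are available. Lean on these libraries where they do the work, as an engineer would, in place of code of your own. Each camera call takes 0.05 s, during which the arm holds its last target. There are 200 camera calls.

TASK

Put the three filled cheese moulds under pressure: set each steel press weight (the ones with the blue knob) flat inside the mould of its own size, on the wooden disc, the large one first, then the medium one, then the small one. Lower them in gently rather than dropping them, and leave the moulds, the empty mould and the white plastic lids standing where they are.

Things in the scene. Friction and masses are not known exactly. Their poses are not given: they have to be found in the camera images.
- weight_large: The large press weight, loose: a dark steel disc 88 mm in diameter and 16 mm thick with a blue plastic knob standing on its centre (upright cylinder 24 mm in diameter, 32 mm tall; the knob's top is 48 mm above the underside). About 0.75 kg, give or take a fifth. Lift it by the knob. Origin: centre of its underside; z up.
- weight_medium: The medium press weight, loose: a dark steel disc 70 mm in diameter and 16 mm thick with a blue plastic knob standing on its centre (upright cylinder 24 mm in diameter, 32 mm tall; the knob's top is 48 mm above the underside). About 0.48 kg, give or take a fifth. Lift it by the knob. Origin: centre of its underside; z up.
- weight_small: The small press weight, loose: a dark steel disc 50 mm in diameter and 16 mm thick with a blue plastic knob standing on its centre (upright cylinder 24 mm in diameter, 32 mm tall; the knob's top is 48 mm above the underside). About 0.26 kg, give or take a fifth. Lift it by the knob. Origin: centre of its underside; z up.
- mould_large: The large filled cheese mould, loose and upright: a round white perforated tub 116 mm in outer diameter and 75 mm tall, wall 4 mm (inner diameter 108 mm). It is full of firm cheese topped by a flat brown wooden disc, whose upper face lies 61 mm above the mould's underside, 14 mm below the rim; the weight stands on this disc. About 0.75 kg. Origin: centre of its underside; z up.
- mould_medium: The medium filled cheese mould, loose and upright: a round white perforated tub 96 mm in outer diameter and 68 mm tall, wall 4 mm (inner diameter 88 mm). It is full of firm cheese topped by a flat brown wooden disc, whose upper face lies 54 mm above the mould's underside, 14 mm below the rim; the weight stands on this disc. About 0.48 kg. Origin: centre of its underside; z up.
- mould_small: The small filled cheese mould, loose and upright: a round white perforated tub 76 mm in outer diameter and 60 mm tall, wall 4 mm (inner diameter 68 mm). It is full of firm cheese topped by a flat brown wooden disc, whose upper face lies 46 mm above the mould's underside, 14 mm below the rim; the weight stands on this disc. About 0.28 kg. Origin: centre of its underside; z up.
- mould_empty: An empty white perforated tub, 90 mm in outer diameter, 62 mm tall, white inside, no wooden disc, loose, 0.1 kg. Not part of the job. Origin: centre of its underside; z up.
- lid_a: A white plastic lid, all white, lying loose: disc 86 mm in diameter, 8 mm thick, with a white knob 22 mm in diameter and 18 mm tall on its centre. 0.06 kg. Not part of the job. Origin: centre of its underside; z up.
- lid_b: A white plastic lid, all white, lying loose: disc 66 mm in diameter, 8 mm thick, with a white knob 22 mm in diameter and 18 mm tall on its centre. 0.06 kg. Not part of the job. Origin: centre of its underside; z up.
Not all that is in view belongs to the job. What is shaped like the weight_medium but green or orange is not meant.

How it is judged:
By the outcome, as a careful person would: the job done as asked, in the order asked, and still so for the second after the job is handed in, with the robot touching nothing.
It also fails if it takes over 120 s, if anything falls off the work surface, if the arm or the gripper's body presses on something with over 40 N, if the wrist force passes 120 N, or if a joint passes its speed limit or range.

## Working session

There is one attempt and no reset: what is moved stays moved. The work goes in short steps, Python scripts to look and compute and a tool call to move; the robot and the scene stay as the last step left them, time stands still between calls to the robot, and variables do not carry over. Pictures are saved under pics/ and viewed, at most 14 in all, crops included, and the job is handed in when it is done.

Besides the shell and the picture viewer there is one more tool, called after "Emit:" as a command line: name --argument value ..., lists and objects as JSON in quotes. arm_command: Moves the arm, as the interface text tells. Its arguments: {"type":"object","properties":{"deltas":{"type":"array","items":{"type":"array"}}},"required":["deltas"]}

```bash
ls; mkdir -p pics; python3 - <<'E'
from bench import bot
import cv2, numpy as np
np.set_printoptions(precision=3,suppress=True)
for c in ["scene","top"]:
    p,d=bot.read_camera(c); np.save(f"pics/{c}_d.npy",d); cv2.imwrite(f"pics/{c}1.png",p[:,:,::-1])
    k=bot.get_calibration(c); print(c,{a:np.array(b) for a,b in k.items()})
    for t in ["weight_large","weight_medium","weight_small","mould_large","mould_medium","mould_small","mould_empty","lid_a"]:
        print(t,[(np.round(r["bbox"]).astype(int).tolist(),round(r["conf"],2)) for r in bot.look_for(t,c)[:4]])
s=bot.state();print(s)
E
```

```text
pics
scene {'fx': array(413.749), 'fy': array(413.749), 'cx': array(276.95), 'cy': array(209.728), 'camera_from_world': array([[ 0.611,  0.791,  0.011, -0.261],
       [ 0.676, -0.515, -0.527, -0.312],
       [-0.412,  0.33 , -0.85 ,  1.264],
       [ 0.   ,  0.   ,  0.   ,  1.   ]])}
weight_large [([294, 230, 337, 264], 0.68)]
weight_medium [([134, 264, 170, 298], 0.84), ([178, 206, 203, 230], 0.82), ([188, 246, 221, 278], 0.58), ([285, 154, 333, 206], 0.17)]
weight_small [([396, 168, 412, 195], 0.79)]
mould_large [([286, 152, 331, 205], 0.98)]
mould_medium [([332, 131, 372, 176], 0.97), ([285, 153, 331, 204], 0.41)]
mould_small [([257, 273, 290, 313], 0.67)]
mould_empty [([356, 193, 397, 233], 0.57)]
lid_a [([201, 314, 227, 347], 0.79), ([242, 208, 275, 239], 0.72)]
top {'fx': array(391.761), 'fy': array(391.761), 'cx': array(279.737), 'cy': array(216.917), 'camera_from_world': array([[-0.009, -1.   , -0.01 , -0.005],
       [-0.998,  0.01 , -0.056,  0.476],
       [ 0.056,  0.009, -0.998,  0.958],
       [ 0.   ,  0.   ,  0.   ,  1.   ]])}
weight_large [([264, 154, 296, 191], 0.9)
[... 222 characters left out ...]
 [([216, 207, 261, 256], 0.87)]
mould_medium [([153, 212, 197, 254], 0.74)]
mould_small [([324, 135, 359, 171], 0.97)]
mould_empty [([190, 142, 230, 184], 0.7)]
lid_a [([291, 210, 325, 246], 0.87), ([386, 151, 416, 176], 0.55)]
{'time_s': 0.9, 'joints': array([-1.397,  0.3  ,  1.521,  0.   ,  1.321, -0.067]), 'joint_vel': array([-0.001,  0.001,  0.001, -0.001, -0.003, -0.   ]), 'joint_efforts': array([  0.001, -54.335, -36.198,   0.   ,   0.001,   0.   ]), 'tool_pos': array([ 0.131, -0.534,  0.25 ]), 'tool_rot': array([ 0.993,  0.12 ,  0.   , -0.   ]), 'ft_force': array([-0.102, -0.228, -0.515]), 'torque': array([-0.019,  0.047,  0.008]), 'grasp_force': 0.0, 'grip_width': 1.0008087686387286}
```

```bash
python3 - <<'E'
import cv2
a=cv2.imread("pics/top1.png")
cv2.imwrite("pics/top1c.png",cv2.resize(a[110:320,110:460],None,fx=2.25,fy=2.25,interpolation=cv2.INTER_CUBIC))
a=cv2.imread("pics/scene1.png")
cv2.imwrite("pics/scene1c.png",cv2.resize(a[110:370,110:440],None,fx=2.3,fy=2.3,interpolation=cv2.INTER_CUBIC))
E
```

```text
(no output)
```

View pics/top1c.png

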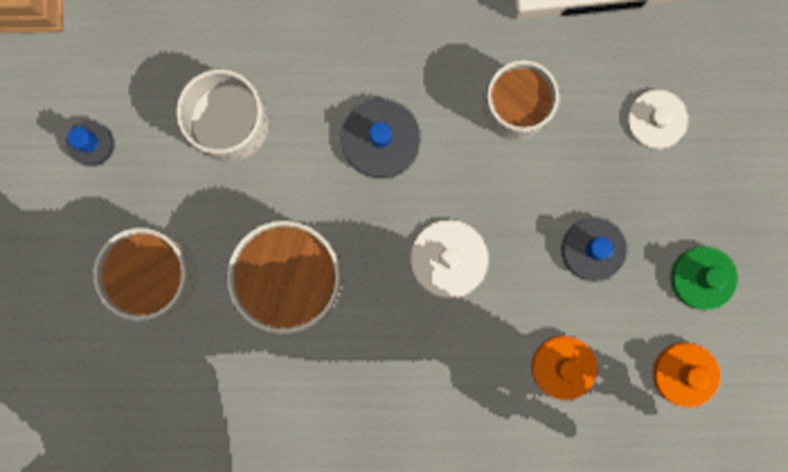

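View pics/scene1c.png

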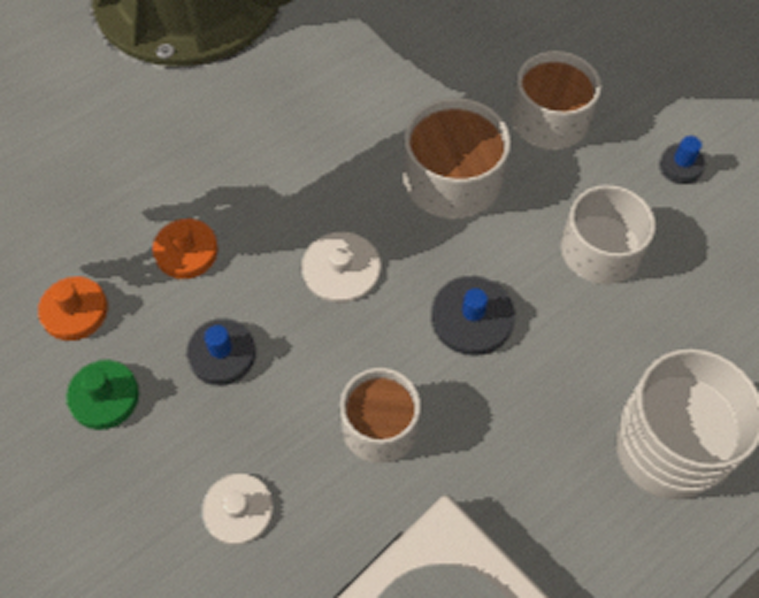

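The top crop shows blue knobs at full-picture pixels of about (279,169) large, (377,220) medium and (146,171) small. The brown-topped moulds are at about (236,232) large, (172,231) medium and (342,152) small. The green and orange ones, the lids and the empty tub are decoys, and the scene view agrees.

```bash
cat > h.py <<'E'
from bench import bot
import cv2, numpy as np
from scipy.optimize import least_squares
from scipy.spatial.transform import Rotation as R
np.set_printoptions(precision=4,suppress=True)
def cloud(c,d):
    k=bot.get_calibration(c); v,u=np.mgrid[:420,:560]
    P=np.stack([(u-k["cx"])/k["fx"]*d,(v-k["cy"])/k["fy"]*d,d],-1)
    T=np.array(k["camera_from_world"]); return (P-T[:3,3])@T[:3,:3]
def tri(px):  # {cam:(u,v)} -> point
    A=[];b=[]
    for c,(u,v) in px.items():
        k=bot.get_calibration(c);T=np.array(k["camera_from_world"])
        for r,q in ((0,(u-k["cx"])/k["fx"]),(1,(v-k["cy"])/k["fy"])):
            w=T[r]-q*T[2];A.append(w[:3]);b.append(-w[3])
    x,*_=np.linalg.lstsq(np.array(A),np.array(b),rcond=None); return x
def circ(P,r):
    return least_squares(lambda c:np.hypot(*(P-c).T)-r,P.mean(0),loss="soft_l1",f_scale=.002).x
def hsv(p):return cv2.cvtColor(p,cv2.COLOR_RGB2HSV)
def blue(p):h=hsv(p);return (abs(h[...,0].astype(int)-112)<14)&(h[...,1]>130)&(h[...,2]>50)
def brown(p):h=hsv(p);return (h[...,0]<18)&(h[...,1]>110)&(h[...,2]>25)
E
python3 - <<'E'
from h import *
boxes={"top":{"wL":(264,154,296,191),"wM":(359,206,390,238),"wS":(135,160,163,186),"mL":(212,205,263,258),"mM":(151,210,199,256),"mS":(324,135,360,171)},
"scene":{"wL":(292,228,339,266),"wM":(188,246,223,280),"wS":(394,166,418,192),"mL":(284,150,333,207),"mM":(332,131,374,177),"mS":(257,269,294,313)}}
dim={"wL":.044,"wM":.035,"wS":.025,"mL":.056,"mM":.046,"mS":.036}
cen={}
for c in boxes:
    p=cv2.imread(f"pics/{c}1.png")[:,:,::-1].copy();d=np.load(f"pics/{c}_d.npy");W=cloud(c,d)
    for n,(l,t,r,b) in boxes[c].items():
        m=np.zeros((420,560),bool);m[t:b+1,l:r+1]=1
        q=(blue(p) if n[0]=="w" else brown(p))&m; m&=d>0
        cen.setdefault(n,{})[c]=np.argwhere(q)[:,::-1].mean(0)
        Q=W[q&(d>0)]; Z=W[m]; o=[c,n,q.sum()]
        if n[0]=="w":
            top=Q[Q[:,2]>Q[:,2].max()-.008]; o+=["knobtop",np.percentile(Q[:,2],90),top.mean(0)]
            D=W[m&~blue(p)];D=D[(D[:,2]>.010)&(D[:,2]<.024)]
            o+=["disc",len(D),cv2.minEnclosingCircle(D[:,:2].astype(np.float32)), np.median(D[:,2])]
        else:
            h={"mL":.075,"mM":.068,"mS":.06}[n]; z=Z[(abs(Z[:,2]-h)<.005)]
            o+=["disc",Q.mean(0),np.median(Q[:,2]),"rim",len(z),circ(z[:,:2],dim[n]-.002),cv2.minEnclosingCircle(z[:,:2].astype(np.float32))]
        print(*o)
for n in cen: print(n,"tri",tri(cen[n]))
E
```

```text
top wL 89 knobtop 0.05013248284943707 [ 0.591  -0.0085  0.0483] disc 840 ((0.5913375616073608, -0.008487751707434654), 0.04389847442507744) 0.01678240692314414
top wM 98 knobtop 0.05081626427336188 [ 0.4655 -0.2419  0.0493] disc 529 ((0.46607571840286255, -0.24226674437522888), 0.03492021560668945) 0.016675781922811432
top wS 115 knobtop 0.050331879610144965 [0.5895 0.3153 0.0485] disc 199 ((0.5895565152168274, 0.315733402967453), 0.02520759031176567) 0.016344793370538443
top mL 1557 disc [0.4369 0.0927 0.0619] 0.06188233369875186 rim 269 [0.4379 0.0927] ((0.4378209412097931, 0.093268483877182), 0.058037180453538895)
top mM 973 disc [0.4415 0.2447 0.0549] 0.05490152501475258 rim 261 [0.4424 0.2435] ((0.44280070066452026, 0.24363642930984497), 0.04843701422214508)
top mS 532 disc [ 0.6273 -0.1611  0.0466] 0.046607321317507944 rim 185 [ 0.6269 -0.1593] ((0.6271049976348877, -0.15932853519916534), 0.038201671093702316)
scene wL 125 knobtop 0.04901800577150265 [ 0.5929 -0.0116  0.0474] disc 810 ((0.5926658511161804, -0.010897488333284855), 0.044516365975141525) 0.015966254090026992
scene
[... 258 characters left out ...]
023401260376), 0.026345649734139442) 0.015316158550832626
scene mL 912 disc [0.4367 0.0936 0.0611] 0.06105906240179703 rim 252 [0.4386 0.0896] ((0.437374472618103, 0.08967636525630951), 0.05919715017080307)
scene mM 484 disc [0.4409 0.2461 0.0539] 0.05394460643255815 rim 193 [0.4432 0.2404] ((0.4415290653705597, 0.23973529040813446), 0.04954984411597252)
scene mS 582 disc [ 0.6275 -0.1606  0.0461] 0.0459353238544434 rim 218 [ 0.6281 -0.1626] ((0.6275167465209961, -0.16290724277496338), 0.03819955140352249)
wL tri [ 0.592  -0.0089  0.031 ]
wM tri [ 0.4656 -0.2442  0.0305]
wS tri [0.59   0.318  0.0279]
mL tri [0.437  0.093  0.0615]
mM tri [0.4415 0.2449 0.0552]
mS tri [ 0.6275 -0.161   0.0465]
```

Both views and the depth agree to within about 3 mm, and the heights match the text. I'll square the tool with the world axes first, then move over the large weight.

Emit:
arm_command --deltas '[[-1,[0,0,0],[0,0,0.038]],[-1,[0,0,0],[0,0,0.038]],[-1,[0.3,-0.35,0],[0,0,0]],[-1,[0.38,-0.44,0],[0,0,0]],[-1,[0.38,-0.44,0],[0,0,0]]]'

```text
time_s: 1.4
tool_pos: [0.2163, -0.4343, 0.2501]
tool_rot: [1.0, 0.0, 0.0, -0.0]
ft_force: [0.3, -0.7, 0.8]
grip_width: 0.997
grasp_force: 0.0
```

Emit:
arm_command --deltas '[[-1,[0.38,-0.44,0],[0,0,0]],[-1,[0.38,-0.44,0],[0,0,0]],[-1,[0.38,-0.44,0],[0,0,0]],[-1,[0.38,-0.44,0],[0,0,0]],[-1,[0.38,-0.44,0],[0,0,0]]]'

```text
time_s: 1.9
tool_pos: [0.3683, -0.2576, 0.2506]
tool_rot: [1.0, 0.001, 0.0, 0.0]
ft_force: [1.1, -1.7, 0.0]
grip_width: 1.0
grasp_force: 0.0
```

Emit:
arm_command --deltas '[[-1,[0.38,-0.44,0],[0,0,0]],[-1,[0.38,-0.44,0],[0,0,0]],[-1,[0.38,-0.44,0],[0,0,0]],[-1,[0.2,-0.2,0],[0,0,0]],[-1,[0,0,0],[0,0,0]]]'

```text
time_s: 2.4
tool_pos: [0.4757, -0.1354, 0.2501]
tool_rot: [1.0, 0.003, -0.0, -0.0]
ft_force: [0.8, -0.1, -0.7]
grip_width: 0.999
grasp_force: 0.0
```

Emit:
arm_command --deltas '[[-1,[0.36,-0.39,0.2],[0,0,0]],[-1,[0.36,-0.39,0.2],[0,0,0]],[-1,[0.36,-0.39,0.2],[0,0,0]],[-1,[0.36,-0.39,0.2],[0,0,0]],[-1,[0,0,0],[0,0,0]]]'

```text
time_s: 2.9
tool_pos: [0.5901, -0.0099, 0.1833]
tool_rot: [1.0, 0.002, -0.002, -0.0]
ft_force: [-0.8, 0.2, -0.2]
grip_width: 1.001
grasp_force: 0.0
```

```bash
cat >> h.py <<'E'
def wrist(mask,z):  # world points at height z for mask pixels of the newest wrist view
    k=bot.get_calibration("wrist");s=bot.state();p,d=bot.read_camera("wrist")
    v,u=np.nonzero(mask(p)); x=(u-k["cx"])/k["fx"];y=(v-k["cy"])/k["fy"];r=np.hypot(x,y)+1e-9
    ray=np.stack([x/r*np.sin(r),y/r*np.sin(r),np.cos(r)],1)
    M=np.array(k["mount"]);Rt=R.from_quat(s["tool_rot"]).as_matrix()
    C=Rt@M[:3,3]+s["tool_pos"]; D=ray@M[:3,:3].T@Rt.T
    Z=C+D*(d[v,u]/np.cos(r))[:,None]
    return p,C+D*((z-C[2])/D[:,2])[:,None],Z,C,np.c_[u,v],s
E
python3 - <<'E'
from h import *
p,G,Z,C,uv,s=wrist(blue,.048)
print(s["tool_pos"],s["tool_rot"],"cam",C)
cv2.imwrite("pics/w1.png",p[:,:,::-1])
m=np.zeros(p.shape[:2],np.uint8);m[uv[:,1],uv[:,0]]=1
n,lab,st,ce=cv2.connectedComponentsWithStats(m)
for i in range(1,n):
    if st[i,4]<20: continue
    q=lab[uv[:,1],uv[:,0]]==i;A=Z[q];t=A[A[:,2]>np.percentile(A[:,2],98)-.006]
    print(st[i],"topface",len(t),t.mean(0),cv2.minEnclosingCircle(t[:,:2].astype(np.float32)))
E
```

```text
[ 0.5901 -0.0099  0.1833] [ 1.      0.0024 -0.0019 -0.0003] cam [ 0.6612 -0.0101  0.3065]
[268 176  29  34 779] topface 626 [ 0.594  -0.0106  0.0496] ((0.6214272975921631, -0.008450455032289028), 0.039935167878866196)
[  0 183  19  25 344] topface 68 [0.5899 0.304  0.0451] ((0.5900542736053467, 0.3077223300933838), 0.01001059915870428)
[469 286  27  20 281] topface 10 [ 0.6021 -0.0836  0.2264] ((0.6022069454193115, -0.08350585401058197), 0.0010849602986127138)
```

View pics/w1.png

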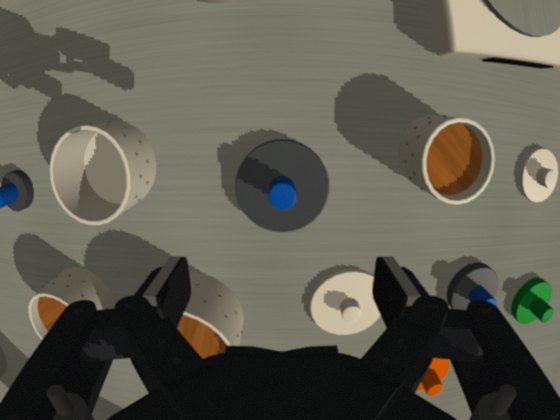

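The wrist view has the large weight's knob at pixel (282,193), centred between the open fingers with nothing beneath them. It measures about (0.592, -0.010), as before, so I'll descend.

Emit:
arm_command --deltas '[[-1,[0.03,0,0.4],[0,0,0]],[-1,[0,0,0.4],[0,0,0]],[-1,[0,0,0.4],[0,0,0]],[-1,[0,0,0.3],[0,0,0]],[-1,[0,0,0.25],[0,0,0]]]'

```text
time_s: 3.45
tool_pos: [0.591, -0.014, 0.0457]
tool_rot: [1.0, 0.0, -0.0, 0.0]
ft_force: [0.0, 0.3, 0.4]
grip_width: 1.004
grasp_force: 0.0
```

Emit:
arm_command --deltas '[[1,[0,0,0],[0,0,0]],[1,[0,0,0],[0,0,0]],[1,[0,0,0],[0,0,0]],[1,[0,0,0],[0,0,0]],[1,[0,0,0],[0,0,0]]]'

```text
time_s: 3.95
tool_pos: [0.5924, -0.0122, 0.0481]
tool_rot: [1.0, 0.001, 0.001, -0.0]
ft_force: [-2.9, 3.0, 8.7]
grip_width: 0.26
grasp_force: 58.4
```

Emit:
arm_command --deltas '[[1,[0,0,0],[0,0,0]],[1,[0,0,0],[0,0,0]],[1,[0,0,0],[0,0,0]],[1,[0,0,0],[0,0,0]],[1,[0,0,0],[0,0,0]]]'

```text
time_s: 4.45
tool_pos: [0.5924, -0.0122, 0.0481]
tool_rot: [1.0, 0.001, 0.001, -0.0]
ft_force: [-2.1, 1.0, 9.0]
grip_width: 0.256
grasp_force: 58.5
```

```bash
python3 - <<'E'
from h import *
print(bot.tip_reach); s=bot.state(); print(s["tool_pos"],s["torque"],s["ft_force"],s["joints"])
p,d=bot.read_camera("scene"); a=cv2.resize(p[150:300,220:420,::-1],None,fx=3.5,fy=3.5,interpolation=cv2.INTER_CUBIC)
q,_=bot.read_camera("wrist"); b=cv2.resize(q[120:420,140:440,::-1],(525,525))
cv2.imwrite("pics/g1.png",cv2.resize(np.hstack([a,b]),(800,343)))
print(bot.state()["tool_pos"])
E
```

```text
0.019
[ 0.5924 -0.0122  0.0481] [0.4199 0.4965 0.001 ] [-2.1331  0.9587  9.044 ] [-0.0826  0.6259  1.5585  0.0004  0.9548  1.4858]
[ 0.5924 -0.0122  0.048 ]
```

View pics/g1.png

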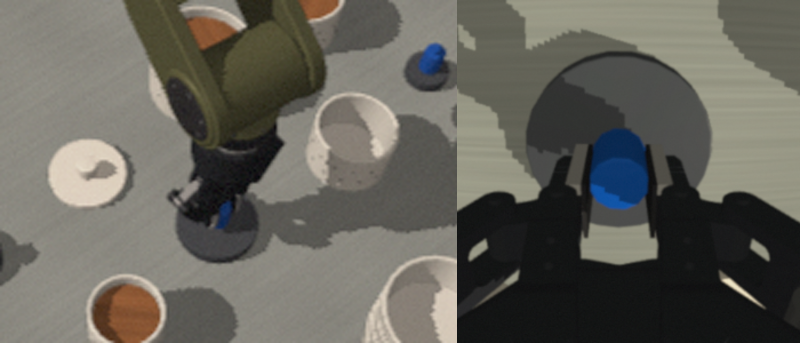

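The fingers hold the knob squarely (wrist crop around (620,170)) and the disc lies flat. I'll lift it.

Emit:
arm_command --deltas '[[1,[0,0,-0.05],[0,0,0]],[1,[0,0,-0.1],[0,0,0]],[1,[0,0,-0.2],[0,0,0]],[1,[0,0,-0.3],[0,0,0]],[1,[0,0,-0.4],[0,0,0]]]'

```text
time_s: 5.05
tool_pos: [0.591, -0.0124, 0.131]
tool_rot: [1.0, 0.001, -0.001, -0.0]
ft_force: [0.4, -0.2, -8.0]
grip_width: 0.255
grasp_force: 59.4
```

Emit:
arm_command --deltas '[[1,[0,0,-0.4],[0,0,0]],[1,[0,0,-0.2],[0,0,0]],[1,[0,0,0],[0,0,0]],[1,[0,0,0],[0,0,0]],[1,[0,0,0],[0,0,0]]]'

```text
time_s: 5.55
tool_pos: [0.591, -0.0124, 0.177]
tool_rot: [1.0, 0.001, -0.001, -0.0]
ft_force: [-0.2, 0.4, -7.7]
grip_width: 0.255
grasp_force: 59.5
```

```bash
cat >> h.py <<'E'
def dark(p):h=hsv(p);return (h[...,2]>25)&(h[...,2]<95)&(h[...,1]<60)
E
python3 - <<'E'
from h import *
s=bot.state(); print(s["tool_pos"],s["torque"],s["ft_force"],s["grasp_force"],s["grip_width"])
p,G,Z,C,uv,s=wrist(blue,.048);A=Z[np.hypot(*(Z[:,:2]-s["tool_pos"][:2]).T)<.03]
print("knob",np.percentile(A,[2,50,98],0)-s["tool_pos"])
p,d=bot.read_camera("scene"); a=cv2.resize(p[60:300,200:440,::-1],(400,400))
q,_=bot.read_camera("wrist"); b=cv2.resize(q[60:420,100:460,::-1],(400,400))
cv2.imwrite("pics/g2.png",np.hstack([a,b]))
E
```

```text
[ 0.591  -0.0124  0.177 ] [-0.0091 -0.0069 -0.0197] [-0.1998  0.3639 -7.7041] 59.509894251823425 0.2545382713545403
knob [[-0.0091 -0.0108 -0.0277]
 [ 0.0055 -0.0004 -0.0009]
 [ 0.0119  0.0099  0.0006]]
```

View pics/g2.png

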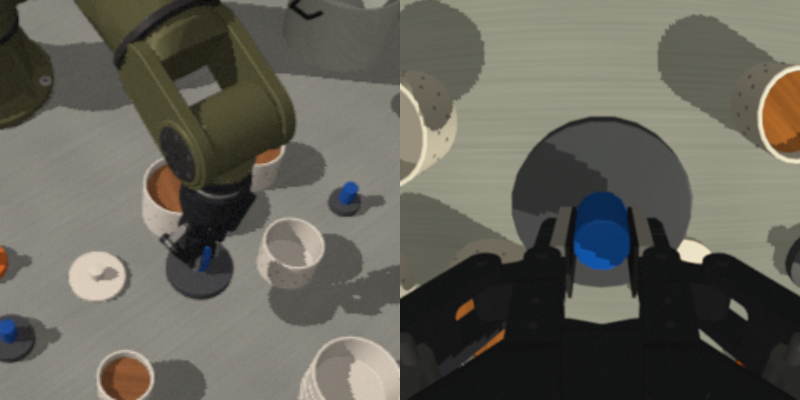

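The large weight hangs level, with about 7.7 N on the wrist. The knob top is at TCP height, so the underside is 48 mm below the TCP. Next I'll carry it over the large mould.

Emit:
arm_command --deltas '[[1,[-0.2,-0.13,0],[0,0,0]],[1,[-0.35,-0.23,0],[0,0,0]],[1,[-0.35,-0.23,0],[0,0,0]],[1,[-0.35,-0.23,0],[0,0,0]],[1,[-0.35,-0.23,0],[0,0,0]]]'

```text
time_s: 6.2
tool_pos: [0.4622, 0.0719, 0.1779]
tool_rot: [1.0, 0.001, -0.0, -0.0]
ft_force: [1.0, 1.4, -8.2]
grip_width: 0.257
grasp_force: 59.6
```

Emit:
arm_command --deltas '[[1,[-0.2,-0.13,0],[0,0,0]],[1,[-0.13,-0.08,0],[0,0,0]],[1,[0,0,0],[0,0,0]],[1,[0,0,0],[0,0,0]],[1,[0,0,0],[0,0,0]]]'

```text
time_s: 6.7
tool_pos: [0.4377, 0.0877, 0.1782]
tool_rot: [1.0, 0.001, 0.0, 0.0]
ft_force: [0.1, -0.6, -8.8]
grip_width: 0.255
grasp_force: 59.7
```

```bash
cat >> h.py <<'E'
def held(zr,rm,rd,name):
    """disc and mould rim centres from wrist depth: rim height, rim radius, disc radius"""
    p,G,Z,C,uv,s=wrist(lambda p:np.ones(p.shape[:2],bool),.1)
    h=hsv(p)[uv[:,1],uv[:,0]]; T=s["tool_pos"]; dd=np.hypot(*(Z[:,:2]-T[:2]).T)
    near=dd<.09
    a=near&(abs(Z[:,2]-zr)<.004)&(dd>rm-.015)&(h[:,1]<70)
    b=near&(abs(Z[:,2]-(T[2]-.032))<.004)&(h[:,2]<110)&(h[:,1]<80)&(Z[:,0]>T[0]-.01)
    print("tool",T,s["ft_force"]); 
    if a.sum()>20: print("rim",a.sum(),circ(Z[a][:,:2],rm-.002),"range",Z[a].min(0),Z[a].max(0))
    if b.sum()>20: 
        e=b&(dd>rd-.008); print("disc",b.sum(),cv2.minEnclosingCircle(Z[b][:,:2].astype(np.float32)),"range",Z[b].min(0),Z[b].max(0))
    cv2.imwrite(f"pics/{name}.png",p[:,:,::-1])
E
python3 - <<'E'
from h import *
held(.075,.058,.044,"w2")
E
```

```text
tool [0.4377 0.0877 0.1782] [ 0.1324 -0.5506 -8.8093]
rim 1353 [0.438  0.0909] range [0.4274 0.034  0.0711] [0.4957 0.1488 0.0767]
disc 10921 ((0.4390750229358673, 0.08754822611808777), 0.043703146278858185) range [0.4278 0.0442 0.1422] [0.4812 0.1307 0.1487]
```

View pics/w2.png

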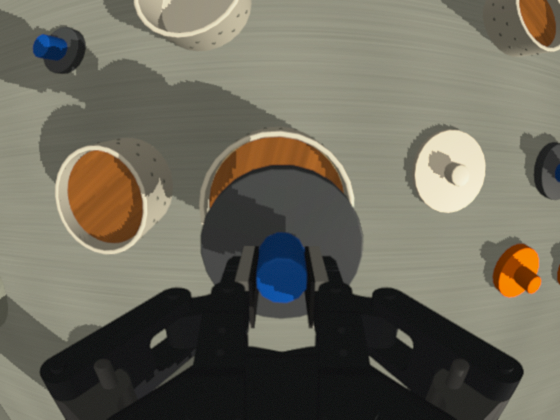

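The wrist view measures the rim centre at (0.438, 0.0909) and the held disc's centre at (0.439, 0.0875). I'll shift by 3.4 mm and lower slowly.

Emit:
arm_command --deltas '[[1,[-0.01,-0.04,0.1],[0,0,0]],[1,[0,0,0.2],[0,0,0]],[1,[0,0,0.2],[0,0,0]],[1,[0,0,0.1],[0,0,0]],[1,[0,0,0.05],[0,0,0]]]'

```text
time_s: 7.25
tool_pos: [0.4361, 0.0913, 0.1253]
tool_rot: [1.0, 0.001, -0.001, 0.0]
ft_force: [0.2, -0.1, -7.4]
grip_width: 0.258
grasp_force: 59.7
```

Emit:
arm_command --deltas '[[1,[0,0,0.04],[0,0,0]],[1,[0,0,0.04],[0,0,0]],[1,[0,0,0.03],[0,0,0]],[1,[0,0,0.02],[0,0,0]],[1,[0,0,0],[0,0,0]]]'

```text
time_s: 7.75
tool_pos: [0.4363, 0.0913, 0.1159]
tool_rot: [1.0, 0.001, 0.0, -0.0]
ft_force: [0.0, -0.2, -7.1]
grip_width: 0.255
grasp_force: 59.7
```

Emit:
arm_command --deltas '[[1,[0,0,0.02],[0,0,0]],[1,[0,0,0.02],[0,0,0]],[1,[0,0,0.015],[0,0,0]],[1,[0,0,0.01],[0,0,0]],[1,[0,0,0],[0,0,0]]]'

```text
time_s: 8.25
tool_pos: [0.4362, 0.0913, 0.1106]
tool_rot: [1.0, 0.001, -0.0, 0.0]
ft_force: [0.2, 0.8, -8.1]
grip_width: 0.249
grasp_force: 59.7
```

Emit:
arm_command --deltas '[[1,[0,0,0.01],[0,0,0]],[1,[0,0,0],[0,0,0]]]'

```text
time_s: 8.45
tool_pos: [0.4363, 0.0913, 0.1098]
tool_rot: [1.0, 0.001, -0.0, 0.0]
ft_force: [-0.3, 0.2, -8.5]
grip_width: 0.256
grasp_force: 59.7
```

Emit:
arm_command --deltas '[[1,[0,0,0.01],[0,0,0]],[1,[0,0,0],[0,0,0]]]'

```text
time_s: 8.65
tool_pos: [0.4363, 0.0913, 0.1091]
tool_rot: [1.0, 0.001, 0.0, 0.0]
ft_force: [-1.1, -1.4, -6.4]
grip_width: 0.254
grasp_force: 59.8
```

Emit:
arm_command --deltas '[[1,[0,0,0.01],[0,0,0]],[1,[0,0,0],[0,0,0]]]'

```text
time_s: 8.85
tool_pos: [0.4364, 0.0912, 0.109]
tool_rot: [1.0, 0.001, 0.0, 0.0]
ft_force: [-6.3, -2.6, 7.1]
grip_width: 0.254
grasp_force: 61.6
```

Emit:
arm_command --deltas '[[1,[0,0,0.01],[0,0,0]],[1,[0,0,0],[0,0,0]]]'

```text
time_s: 9.05
tool_pos: [0.4364, 0.0913, 0.109]
tool_rot: [1.0, 0.001, 0.0, 0.0]
ft_force: [-12.8, -2.9, 19.9]
grip_width: 0.253
grasp_force: 62.9
```

It's seated: the load has gone over to the mould. I'll take back the excess push and release.

Emit:
arm_command --deltas '[[1,[0,0,-0.016],[0,0,0]],[1,[0,0,0],[0,0,0]]]'

```text
time_s: 9.25
tool_pos: [0.4364, 0.0913, 0.1091]
tool_rot: [1.0, 0.001, 0.0, -0.0]
ft_force: [-3.5, -0.8, 2.2]
grip_width: 0.254
grasp_force: 60.7
```

Emit:
arm_command --deltas '[[0,[0,0,0],[0,0,0]],[0,[0,0,0],[0,0,0]],[-0.5,[0,0,0],[0,0,0]],[-1,[0,0,0],[0,0,0]],[-1,[0,0,0],[0,0,0]]]'

```text
time_s: 9.75
tool_pos: [0.4364, 0.0913, 0.1088]
tool_rot: [1.0, 0.001, 0.0, -0.0]
ft_force: [-0.1, 0.2, -0.3]
grip_width: 0.976
grasp_force: 0.0
```

Emit:
arm_command --deltas '[[-1,[0,0,-0.1],[0,0,0]],[-1,[0,0,-0.4],[0,0,0]],[-1,[0,0,-0.5],[0,0,0]],[-1,[0,0,-0.5],[0,0,0]],[-1,[0,0,0],[0,0,0]]]'

```text
time_s: 10.25
tool_pos: [0.4379, 0.0915, 0.2341]
tool_rot: [1.0, 0.001, 0.004, -0.001]
ft_force: [0.3, 0.2, -1.2]
grip_width: 0.999
grasp_force: 0.0
```

```bash
python3 - <<'E'
from h import *
s=bot.state();print(s["tool_pos"],s["joints"])
p,d=bot.read_camera("wrist");cv2.imwrite("pics/w3.png",p[:,:,::-1])
E
```

```text
[0.4379 0.0915 0.2341] [0.1242 0.0802 1.8216 0.     1.2311 1.6929]
```

View pics/w3.png

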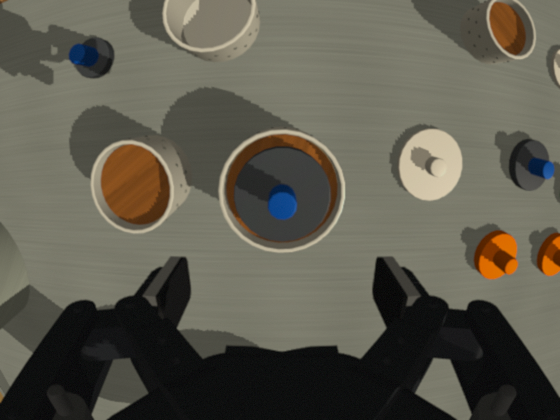

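The wrist picture shows the large weight flat and central in its mould, knob at (283,203). I'll go to the medium weight.

Emit:
arm_command --deltas '[[-1,[0.04,0.45,0],[0,0,0]],[-1,[0.04,0.5,0],[0,0,0]],[-1,[0.04,0.5,0],[0,0,0]],[-1,[0.04,0.5,0],[0,0,0]],[-1,[0.04,0.5,0],[0,0,0]]]'

```text
time_s: 10.8
tool_pos: [0.4522, -0.1062, 0.228]
tool_rot: [1.0, 0.001, -0.001, -0.0]
ft_force: [1.7, 0.5, 0.2]
grip_width: 1.002
grasp_force: 0.0
```

Emit:
arm_command --deltas '[[-1,[0.04,0.5,0],[0,0,0]],[-1,[0.04,0.5,0.2],[0,0,0]],[-1,[0.04,0.5,0.2],[0,0,0]],[-1,[0.03,0.24,0.2],[0,0,0]],[-1,[0,0,0],[0,0,0]]]'

```text
time_s: 11.3
tool_pos: [0.4637, -0.2453, 0.1777]
tool_rot: [1.0, -0.0, -0.002, -0.001]
ft_force: [0.2, 0.8, -0.5]
grip_width: 1.0
grasp_force: 0.0
```

```bash
cat >> h.py <<'E'
def knob():
    p,G,Z,C,uv,s=wrist(blue,.048);T=s["tool_pos"]
    A=Z[(np.hypot(*(Z[:,:2]-T[:2]).T)<.05)&(Z[:,2]<T[2]-.05)]; t=A[A[:,2]>np.percentile(A[:,2],95)-.005]
    print("tool",T,"knob top",len(t),circ(t[:,:2],.008),np.median(t,0),np.percentile(t[:,2],95))
    return p
E
python3 -c "
from h import *
cv2.imwrite('pics/w4.png',knob()[:,:,::-1])"
```

```text
tool [ 0.4637 -0.2453  0.1777] knob top 643 [ 0.4676 -0.2449] [ 0.4674 -0.2453  0.0477] 0.048776276911235525
```

View pics/w4.png

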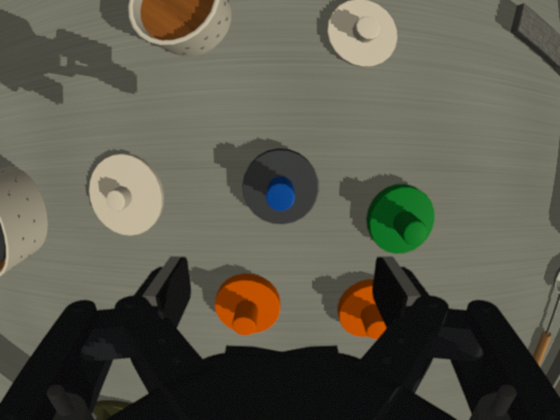

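The medium knob is at (282,194), centred between the fingers, and the green and orange ones are clear of the finger paths. I'll descend and grip.

Emit:
arm_command --deltas '[[-1,[0.04,0,0.4],[0,0,0]],[-1,[0,0,0.4],[0,0,0]],[-1,[0,0,0.4],[0,0,0]],[-1,[0,0,0.3],[0,0,0]],[-1,[0,0,0.15],[0,0,0]]]'

```text
time_s: 11.85
tool_pos: [0.4677, -0.2424, 0.0474]
tool_rot: [1.0, 0.002, -0.001, -0.001]
ft_force: [0.1, 1.6, 1.0]
grip_width: 1.001
grasp_force: 0.0
```

Emit:
arm_command --deltas '[[-1,[0,0,0],[0,0,0]],[1,[0,0,0],[0,0,0]],[1,[0,0,0],[0,0,0]],[1,[0,0,0],[0,0,0]],[1,[0,0,0],[0,0,0]]]'

```text
time_s: 12.35
tool_pos: [0.4684, -0.244, 0.0494]
tool_rot: [1.0, 0.001, 0.0, 0.0]
ft_force: [-0.4, -0.3, -0.2]
grip_width: 0.328
grasp_force: 0.0
```

Emit:
arm_command --deltas '[[1,[0,0,0],[0,0,0]],[1,[0,0,0],[0,0,0]],[1,[0,0,0],[0,0,0]],[1,[0,0,0],[0,0,0]]]'

```text
time_s: 12.75
tool_pos: [0.4684, -0.2441, 0.0496]
tool_rot: [1.0, 0.001, 0.0, 0.0]
ft_force: [-2.5, -0.4, 7.4]
grip_width: 0.253
grasp_force: 58.4
```

Emit:
arm_command --deltas '[[1,[0,0,-0.05],[0,0,0]],[1,[0,0,-0.15],[0,0,0]],[1,[0,0,-0.4],[0,0,0]],[1,[0,0,-0.5],[0,0,0]],[1,[0,0,-0.5],[0,0,0]]]'

```text
time_s: 13.25
tool_pos: [0.4677, -0.2435, 0.1786]
tool_rot: [1.0, 0.001, -0.0, -0.0]
ft_force: [0.8, -0.2, -6.2]
grip_width: 0.251
grasp_force: 59.6
```

Emit:
arm_command --deltas '[[1,[0,0,-0.4],[0,0,0]],[1,[0,-0.2,-0.1],[0,0,0]],[1,[-0.03,-0.4,0],[0,0,0]],[1,[-0.03,-0.45,0],[0,0,0]],[1,[-0.03,-0.45,0],[0,0,0]]]'

```text
time_s: 13.75
tool_pos: [0.4597, -0.1219, 0.2161]
tool_rot: [1.0, 0.001, -0.001, -0.0]
ft_force: [0.7, 0.0, -5.5]
grip_width: 0.254
grasp_force: 59.7
```

Emit:
arm_command --deltas '[[1,[-0.03,-0.45,0],[0,0,0]],[1,[-0.03,-0.45,0],[0,0,0]],[1,[-0.03,-0.45,0],[0,0,0]],[1,[-0.03,-0.45,0],[0,0,0]],[1,[-0.03,-0.45,0],[0,0,0]]]'

```text
time_s: 14.25
tool_pos: [0.4471, 0.058, 0.2162]
tool_rot: [1.0, 0.001, -0.001, -0.0]
ft_force: [1.1, 0.5, -5.4]
grip_width: 0.256
grasp_force: 59.7
```

Emit:
arm_command --deltas '[[1,[-0.03,-0.45,0],[0,0,0]],[1,[-0.03,-0.45,0],[0,0,0]],[1,[-0.03,-0.45,0],[0,0,0]],[1,[0,-0.2,0],[0,0,0]],[1,[0,0,0],[0,0,0]]]'

```text
time_s: 14.75
tool_pos: [0.4397, 0.1821, 0.2161]
tool_rot: [1.0, 0.002, -0.001, 0.0]
ft_force: [-0.1, -1.1, -5.4]
grip_width: 0.252
grasp_force: 60.0
```

Remaining: +0.060 m in y. I'll also come down a little.

Emit:
arm_command --deltas '[[1,[0.01,-0.25,0],[0,0,0]],[1,[0.01,-0.3,0.2],[0,0,0]],[1,[0,-0.2,0.25],[0,0,0]],[1,[0,0,0],[0,0,0]],[1,[0,0,0],[0,0,0]]]'

```text
time_s: 15.25
tool_pos: [0.4419, 0.2396, 0.1803]
tool_rot: [1.0, 0.001, -0.001, 0.0]
ft_force: [0.2, -0.1, -4.6]
grip_width: 0.25
grasp_force: 60.4
```

```bash
python3 -c "
from h import *
held(.068,.048,.035,'w5')"
```

```text
tool [0.4419 0.2396 0.1803] [ 0.2337 -0.142  -4.6293]
rim 1153 [0.4428 0.242 ] range [0.4268 0.1945 0.064 ] [0.4908 0.2893 0.0697]
disc 5996 ((0.4408632516860962, 0.2394459843635559), 0.034540895372629166) range [0.432  0.2056 0.1444] [0.4752 0.2739 0.1502]
```

View pics/w5.png

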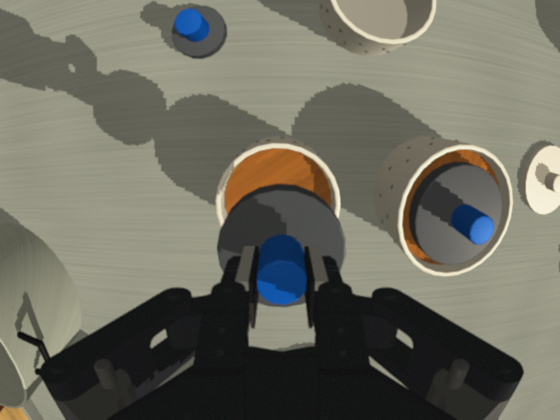

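The wrist view puts the rim centre at (0.4428, 0.242) and the held disc at (0.4409, 0.2394). Correcting about 2 mm in x and 2.6 mm in y, then lowering.

Emit:
arm_command --deltas '[[1,[0.025,-0.03,0.1],[0,0,0]],[1,[0,0,0.2],[0,0,0]],[1,[0,0,0.25],[0,0,0]],[1,[0,0,0.15],[0,0,0]],[1,[0,0,0.05],[0,0,0]]]'

```text
time_s: 15.8
tool_pos: [0.4441, 0.2421, 0.1197]
tool_rot: [1.0, 0.001, -0.001, 0.0]
ft_force: [-0.4, -0.3, -4.9]
grip_width: 0.254
grasp_force: 60.4
```

Emit:
arm_command --deltas '[[1,[0,0,0.03],[0,0,0]],[1,[0,0,0.02],[0,0,0]],[1,[0,0,0.02],[0,0,0]],[1,[0,0,0.015],[0,0,0]],[1,[0,0,0],[0,0,0]]]'

```text
time_s: 16.3
tool_pos: [0.4444, 0.2425, 0.1141]
tool_rot: [1.0, 0.001, 0.0, -0.0]
ft_force: [0.3, -0.1, -6.1]
grip_width: 0.257
grasp_force: 60.4
```

Emit:
arm_command --deltas '[[1,[0,0,0.03],[0,0,0]],[1,[0,0,0.03],[0,0,0]],[1,[0,0,0.03],[0,0,0]],[1,[0,0,0],[0,0,0]]]'

```text
time_s: 16.7
tool_pos: [0.4442, 0.2424, 0.1063]
tool_rot: [1.0, 0.001, -0.0, 0.0]
ft_force: [0.1, -0.1, -5.7]
grip_width: 0.252
grasp_force: 60.4
```

Emit:
arm_command --deltas '[[1,[0,0,0.012],[0,0,0]],[1,[0,0,0.012],[0,0,0]],[1,[0,0,0],[0,0,0]]]'

```text
time_s: 17.0
tool_pos: [0.4443, 0.2425, 0.1047]
tool_rot: [1.0, 0.001, -0.0, 0.0]
ft_force: [-0.8, -0.1, -5.3]
grip_width: 0.25
grasp_force: 60.4
```

Emit:
arm_command --deltas '[[1,[0,0,0.01],[0,0,0]],[1,[0,0,0],[0,0,0]]]'

```text
time_s: 17.2
tool_pos: [0.4443, 0.2425, 0.104]
tool_rot: [1.0, 0.001, -0.0, 0.0]
ft_force: [-0.5, 0.3, -5.3]
grip_width: 0.257
grasp_force: 60.4
```

Emit:
arm_command --deltas '[[1,[0,0,0.01],[0,0,0]],[1,[0,0,0],[0,0,0]]]'

```text
time_s: 17.4
tool_pos: [0.4444, 0.2426, 0.1037]
tool_rot: [1.0, 0.001, 0.0, -0.0]
ft_force: [-3.3, 0.0, 2.0]
grip_width: 0.247
grasp_force: 61.4
```

Emit:
arm_command --deltas '[[1,[0,0,0.008],[0,0,0]],[1,[0,0,0],[0,0,0]]]'

```text
time_s: 17.6
tool_pos: [0.4445, 0.2426, 0.1036]
tool_rot: [1.0, 0.001, 0.0, -0.0]
ft_force: [-7.2, -2.4, 10.8]
grip_width: 0.255
grasp_force: 62.4
```

It's seated. Back off slightly, release and rise.

Emit:
arm_command --deltas '[[1,[0,0,-0.009],[0,0,0]],[1,[0,0,0],[0,0,0]]]'

```text
time_s: 17.8
tool_pos: [0.4444, 0.2426, 0.1036]
tool_rot: [1.0, 0.001, 0.0, -0.0]
ft_force: [-3.5, -0.9, 4.5]
grip_width: 0.251
grasp_force: 61.2
```

Emit:
arm_command --deltas '[[0,[0,0,0],[0,0,0]],[0,[0,0,0],[0,0,0]],[-0.5,[0,0,0],[0,0,0]],[-1,[0,0,0],[0,0,0]],[-1,[0,0,0],[0,0,0]]]'

```text
time_s: 18.3
tool_pos: [0.4444, 0.2425, 0.1033]
tool_rot: [1.0, 0.001, 0.0, -0.0]
ft_force: [-0.2, -0.3, 0.7]
grip_width: 0.981
grasp_force: 0.0
```

Emit:
arm_command --deltas '[[-1,[0,0,-0.1],[0,0,0]],[-1,[0,0,-0.4],[0,0,0]],[-1,[0,0,-0.5],[0,0,0]],[-1,[0,0,-0.4],[0,0,0]],[-1,[0,0,0],[0,0,0]]]'

```text
time_s: 18.8
tool_pos: [0.4457, 0.2431, 0.2202]
tool_rot: [1.0, 0.001, 0.004, -0.002]
ft_force: [-0.6, 0.8, -0.1]
grip_width: 0.999
grasp_force: 0.0
```

```bash
python3 - <<'E'
from h import *
s=bot.state();print(s["tool_pos"],s["joints"])
p,d=bot.read_camera("wrist");cv2.imwrite("pics/w6.png",p[:,:,::-1])
E
```

```text
[0.4457 0.2431 0.2202] [ 0.4273  0.2297  1.6822 -0.      1.2221  1.996 ]
```

View pics/w6.png

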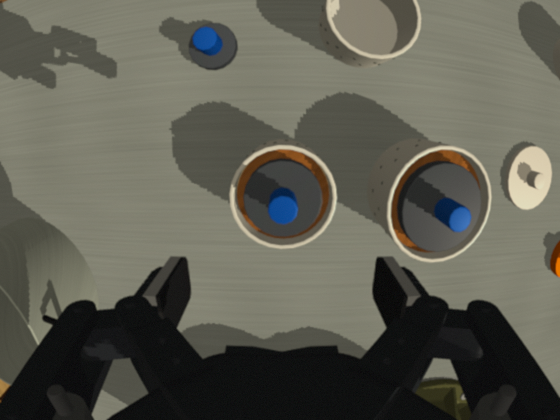

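Both sit flat in their moulds; the medium knob is at (283,207). Now the small weight.

Emit:
arm_command --deltas '[[-1,[0.35,-0.17,0],[0,0,0]],[-1,[0.4,-0.2,0],[0,0,0]],[-1,[0.4,-0.2,0.1],[0,0,0]],[-1,[0.4,-0.2,0.2],[0,0,0]],[-1,[0.2,-0.1,0.2],[0,0,0]]]'

```text
time_s: 19.35
tool_pos: [0.5856, 0.313, 0.1732]
tool_rot: [1.0, 0.001, -0.001, 0.0]
ft_force: [-0.6, 0.1, -0.2]
grip_width: 0.997
grasp_force: 0.0
```

Emit:
arm_command --deltas '[[-1,[0,0,0],[0,0,0]],[-1,[0,0,0],[0,0,0]]]'

```text
time_s: 19.55
tool_pos: [0.5837, 0.3121, 0.1741]
tool_rot: [1.0, 0.001, -0.001, 0.0]
ft_force: [0.3, 0.1, 0.7]
grip_width: 1.006
grasp_force: 0.0
```

```bash
python3 -c "
from h import *
cv2.imwrite('pics/w7.png',knob()[:,:,::-1])"
```

```text
tool [0.5837 0.3121 0.1741] knob top 669 [0.5915 0.3142] [0.5917 0.3141 0.0476] 0.048774644796303515
```

View pics/w7.png

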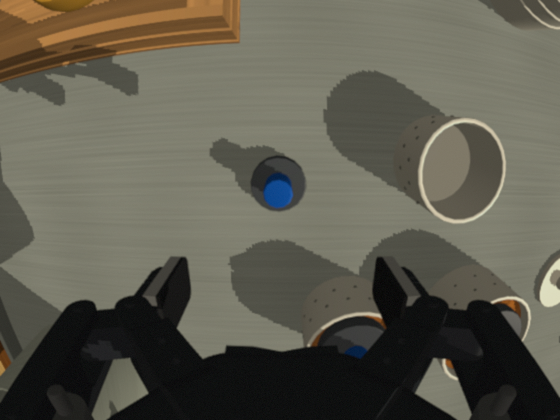

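The small knob is at (278,192) with clear space around it, at (0.591, 0.314). I'll correct by 7 mm in x and descend.

Emit:
arm_command --deltas '[[-1,[0.09,-0.025,0.3],[0,0,0]],[-1,[0,0,0.4],[0,0,0]],[-1,[0,0,0.4],[0,0,0]],[-1,[0,0,0.3],[0,0,0]],[-1,[0,0,0.2],[0,0,0]]]'

```text
time_s: 20.1
tool_pos: [0.5908, 0.3141, 0.0466]
tool_rot: [1.0, 0.001, -0.0, 0.0]
ft_force: [-0.8, -0.1, 0.8]
grip_width: 0.997
grasp_force: 0.0
```

Emit:
arm_command --deltas '[[-1,[0,0,0],[0,0,0]],[1,[0,0,0],[0,0,0]],[1,[0,0,0],[0,0,0]],[1,[0,0,0],[0,0,0]],[1,[0,0,0],[0,0,0]]]'

```text
time_s: 20.6
tool_pos: [0.5917, 0.3146, 0.0482]
tool_rot: [1.0, 0.001, 0.001, -0.0]
ft_force: [-1.2, -0.8, -0.5]
grip_width: 0.331
grasp_force: 0.0
```

Emit:
arm_command --deltas '[[1,[0,0,0],[0,0,0]],[1,[0,0,0],[0,0,0]],[1,[0,0,0],[0,0,0]],[1,[0,0,0],[0,0,0]]]'

```text
time_s: 21.0
tool_pos: [0.5917, 0.3146, 0.0482]
tool_rot: [1.0, 0.001, 0.001, -0.0]
ft_force: [-2.1, -0.0, 5.6]
grip_width: 0.259
grasp_force: 58.7
```

Emit:
arm_command --deltas '[[1,[0,0,-0.05],[0,0,0]],[1,[0,0,-0.15],[0,0,0]],[1,[0,0,-0.4],[0,0,0]],[1,[0,0,-0.5],[0,0,0]],[1,[0,0,-0.5],[0,0,0]]]'

```text
time_s: 21.5
tool_pos: [0.5911, 0.3142, 0.1773]
tool_rot: [1.0, 0.001, -0.0, 0.0]
ft_force: [1.1, 0.1, -2.3]
grip_width: 0.251
grasp_force: 59.1
```

Emit:
arm_command --deltas '[[1,[0,0,-0.3],[0,0,0]],[1,[0.03,0.2,0],[0,0,0]],[1,[0.03,0.4,0],[0,0,0]],[1,[0.03,0.45,0],[0,0,0]],[1,[0.03,0.45,0],[0,0,0]]]'

```text
time_s: 22.0
tool_pos: [0.6007, 0.1923, 0.1981]
tool_rot: [1.0, 0.001, -0.001, 0.0]
ft_force: [1.1, 0.5, -2.6]
grip_width: 0.25
grasp_force: 59.1
```

Emit:
arm_command --deltas '[[1,[0.04,0.45,0],[0,0,0]],[1,[0.04,0.45,0],[0,0,0]],[1,[0.04,0.45,0],[0,0,0]],[1,[0.04,0.45,0],[0,0,0]],[1,[0.04,0.45,0],[0,0,0]]]'

```text
time_s: 22.5
tool_pos: [0.6169, 0.0122, 0.1982]
tool_rot: [1.0, 0.001, -0.001, 0.0]
ft_force: [-0.4, 0.4, -1.5]
grip_width: 0.257
grasp_force: 59.1
```

Emit:
arm_command --deltas '[[1,[0.04,0.45,0],[0,0,0]],[1,[0.04,0.45,0],[0,0,0]],[1,[0.04,0.45,0],[0,0,0]],[1,[0,0.2,0],[0,0,0]],[1,[0,0,0],[0,0,0]]]'

```text
time_s: 23.0
tool_pos: [0.6267, -0.1119, 0.1983]
tool_rot: [1.0, -0.0, -0.001, -0.0]
ft_force: [0.2, 0.5, -3.1]
grip_width: 0.253
grasp_force: 59.2
```

Emit:
arm_command --deltas '[[1,[0,0.25,0],[0,0,0]],[1,[0,0.24,0.15],[0,0,0]],[1,[0,0.12,0.2],[0,0,0]],[1,[0,0,0],[0,0,0]],[1,[0,0,0],[0,0,0]]]'

```text
time_s: 23.5
tool_pos: [0.6273, -0.1578, 0.1703]
tool_rot: [1.0, 0.001, -0.001, -0.0]
ft_force: [-0.6, -0.4, -2.2]
grip_width: 0.253
grasp_force: 59.2
```

```bash
python3 -c "
from h import *
held(.060,.038,.025,'w8')"
```

```text
tool [ 0.6273 -0.1578  0.1703] [-0.6044 -0.3866 -2.2075]
rim 1033 [ 0.6279 -0.1617] range [ 0.6061 -0.1993  0.056 ] [ 0.6657 -0.1246  0.0618]
disc 2626 ((0.6271538734436035, -0.15803509950637817), 0.024949150159955025) range [ 0.6242 -0.1828  0.1343] [ 0.6515 -0.1332  0.1412]
```

View pics/w8.png

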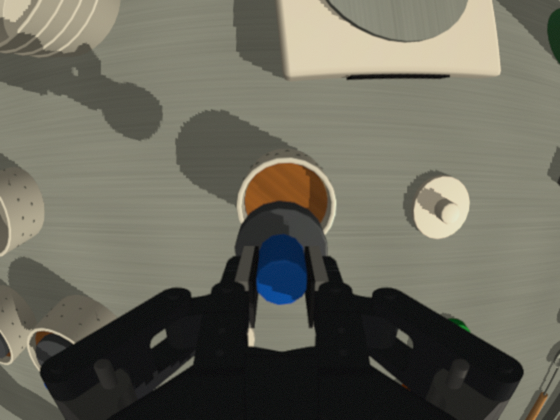

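The rim is at (0.6279, -0.1617) and the held disc at (0.6272, -0.158). Shifting 3.7 mm in y, then lowering.

Emit:
arm_command --deltas '[[1,[0.01,0.046,0.1],[0,0,0]],[1,[0,0,0.2],[0,0,0]],[1,[0,0,0.25],[0,0,0]],[1,[0,0,0.15],[0,0,0]],[1,[0,0,0.05],[0,0,0]]]'

```text
time_s: 24.05
tool_pos: [0.6277, -0.1616, 0.1091]
tool_rot: [1.0, 0.001, -0.001, -0.0]
ft_force: [0.1, 1.4, -2.4]
grip_width: 0.255
grasp_force: 59.2
```

Emit:
arm_command --deltas '[[1,[0,0,0.03],[0,0,0]],[1,[0,0,0.02],[0,0,0]],[1,[0,0,0.02],[0,0,0]],[1,[0,0,0.015],[0,0,0]],[1,[0,0,0],[0,0,0]]]'

```text
time_s: 24.55
tool_pos: [0.6284, -0.162, 0.1047]
tool_rot: [1.0, 0.001, 0.0, 0.0]
ft_force: [0.4, 0.3, -2.6]
grip_width: 0.252
grasp_force: 59.2
```

Emit:
arm_command --deltas '[[1,[0,0,0.03],[0,0,0]],[1,[0,0,0.03],[0,0,0]],[1,[0,0,0.03],[0,0,0]],[1,[0,0,0],[0,0,0]]]'

```text
time_s: 24.95
tool_pos: [0.6282, -0.162, 0.0968]
tool_rot: [1.0, 0.001, -0.0, -0.0]
ft_force: [0.2, -0.2, -2.2]
grip_width: 0.25
grasp_force: 59.2
```

Emit:
arm_command --deltas '[[1,[0,0,0.012],[0,0,0]],[1,[0,0,0.012],[0,0,0]],[1,[0,0,0],[0,0,0]]]'

```text
time_s: 25.25
tool_pos: [0.6284, -0.162, 0.0953]
tool_rot: [1.0, 0.001, -0.0, -0.0]
ft_force: [0.0, 0.6, -2.5]
grip_width: 0.253
grasp_force: 59.2
```

Emit:
arm_command --deltas '[[1,[0,0,0.01],[0,0,0]],[1,[0,0,0],[0,0,0]]]'

```text
time_s: 25.45
tool_pos: [0.6284, -0.162, 0.0945]
tool_rot: [1.0, 0.001, -0.0, -0.0]
ft_force: [-0.2, 0.1, -2.4]
grip_width: 0.258
grasp_force: 59.2
```

Emit:
arm_command --deltas '[[1,[0,0,0.01],[0,0,0]],[1,[0,0,0],[0,0,0]]]'

```text
time_s: 25.65
tool_pos: [0.6285, -0.162, 0.0943]
tool_rot: [1.0, 0.001, 0.0, 0.0]
ft_force: [-1.4, 1.9, 3.6]
grip_width: 0.249
grasp_force: 59.9
```

Emit:
arm_command --deltas '[[1,[0,0,0.006],[0,0,0]],[1,[0,0,0],[0,0,0]]]'

```text
time_s: 25.85
tool_pos: [0.6286, -0.162, 0.0942]
tool_rot: [1.0, 0.001, 0.0, 0.0]
ft_force: [-3.1, 2.0, 8.4]
grip_width: 0.254
grasp_force: 60.4
```

It's seated. Release, rise and back away.

Emit:
arm_command --deltas '[[1,[0,0,-0.007],[0,0,0]],[1,[0,0,0],[0,0,0]]]'

```text
time_s: 26.05
tool_pos: [0.6286, -0.162, 0.0943]
tool_rot: [1.0, 0.001, 0.0, 0.0]
ft_force: [-2.5, 2.0, 5.3]
grip_width: 0.256
grasp_force: 59.7
```

Emit:
arm_command --deltas '[[0,[0,0,0],[0,0,0]],[0,[0,0,0],[0,0,0]],[-0.5,[0,0,0],[0,0,0]],[-1,[0,0,0],[0,0,0]],[-1,[0,0,0],[0,0,0]]]'

```text
time_s: 26.55
tool_pos: [0.6284, -0.162, 0.0938]
tool_rot: [1.0, 0.001, -0.0, -0.0]
ft_force: [0.4, -0.6, -0.2]
grip_width: 0.977
grasp_force: 0.0
```

Emit:
arm_command --deltas '[[-1,[0,0,-0.1],[0,0,0]],[-1,[0,0,-0.4],[0,0,0]],[-1,[0,0,-0.5],[0,0,0]],[-1,[0,0,-0.4],[0,0,0]],[-1,[0,0,-0.4],[0,0,0]]]'

```text
time_s: 27.05
tool_pos: [0.6283, -0.1619, 0.2403]
tool_rot: [1.0, 0.001, 0.001, 0.0]
ft_force: [0.2, -0.8, 0.0]
grip_width: 0.995
grasp_force: 0.0
```

Emit:
arm_command --deltas '[[-1,[-0.3,0,0],[0,0,0]],[-1,[-0.4,0,0],[0,0,0]],[-1,[-0.4,0,0],[0,0,0]],[-1,[-0.4,0,0],[0,0,0]],[-1,[0,0,0],[0,0,0]]]'

```text
time_s: 27.55
tool_pos: [0.506, -0.1622, 0.2389]
tool_rot: [1.0, 0.001, 0.0, 0.0]
ft_force: [1.3, -0.2, 0.1]
grip_width: 1.002
grasp_force: 0.0
```

```bash
python3 - <<'E'
from h import *
s=bot.state();print(s["tool_pos"],s["ft_force"])
p,d=bot.read_camera("scene");a=cv2.resize(p[110:370,110:440,::-1],None,fx=2.2,fy=2.2,interpolation=cv2.INTER_CUBIC)
cv2.imwrite("pics/end.png",a)
for c in ("scene","top"):
    p,d=bot.read_camera(c);W=cloud(c,d)
    for n,x,y,r in (("L",.438,.091,.06),("M",.4428,.242,.05),("S",.628,-.1617,.04)):
        Q=W[blue(p)&(np.hypot(W[...,0]-x,W[...,1]-y)<r)]
        D=W[dark(p)&(np.hypot(W[...,0]-x,W[...,1]-y)<r)&(W[...,2]>.045)]
        if len(Q)>5: print(c,n,len(Q),"knob top",np.percentile(Q[:,2],90),Q.mean(0),"disc z",len(D),np.median(D[:,2]) if len(D) else None)
E
```

```text
[ 0.506  -0.1622  0.2389] [ 1.2717 -0.1628  0.0768]
scene L 126 knob top 0.10960247723395683 [0.4398 0.0877 0.0993] disc z 676 0.07656493775156237
scene M 109 knob top 0.1026236110385288 [0.4464 0.2373 0.0911] disc z 366 0.06925857327043625
scene S 139 knob top 0.09555411016790749 [ 0.6306 -0.1638  0.0869] disc z 249 0.061754152085552225
top L 99 knob top 0.11126242524953837 [0.4351 0.0913 0.1068] disc z 252 0.07775845654680329
top M 122 knob top 0.10480096280848933 [0.441  0.2416 0.0973] disc z 423 0.07079689103987731
top S 110 knob top 0.0961022949633858 [ 0.6241 -0.159   0.0892] disc z 126 0.06267462025997045
```

View pics/end.png

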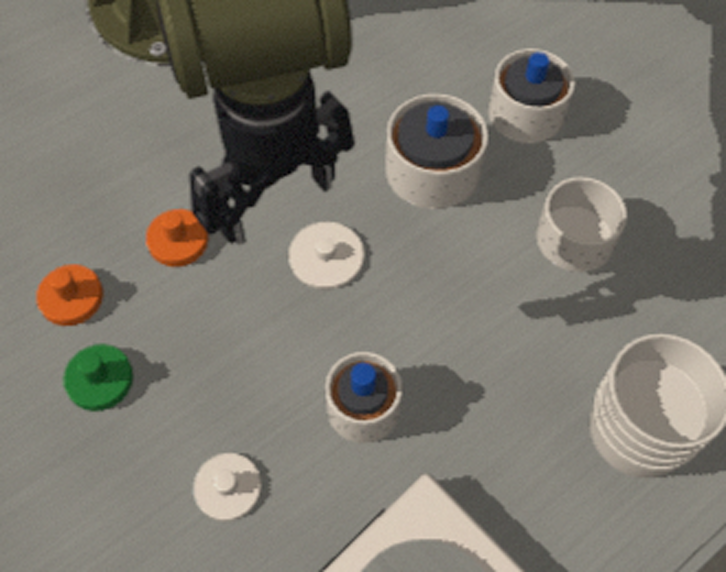

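The end picture shows all three weights flat in their moulds, with knobs at (437,120), (538,67) and (363,378). The knob and disc heights match seated weights, and the other things stand where they were.

```bash
python3 -c "
from bench import bot
print(bot.finish_job())"
```

```text
the job is handed in; nothing more can be done
None
```

I set the large, medium and small press weights, in that order, flat on the wooden discs of their own moulds and handed the job in at about 28 s; the verdict was not shown.

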